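# Turn a coaster face up against the laptop stand

### The arm

A 7-joint arm with a two-finger parallel gripper is mounted at the origin on the work surface. World frame = base frame: x ahead of the robot, y to its left, z up, the work surface at z = 0. Lengths are in m, angles in rad, forces in N, time in s.
With the tool pointing down it reaches from about 0.4 to 0.85 m from the base axis. Payload 6.9 kg.
Tool frame: the origin (TCP) lies on the centre line of the jaws, within the pads' length; the fingertips stand 8 mm ahead of it and the grasp point (between the pads) lies 11 mm behind it; z points along the fingers, y is the direction in which the jaws open and shut (so a half turn about z gives the same grasp; the last joint's range is limited). The gripper opens to 85 mm and grips with 20 to 120 N. Pads are 22 mm wide; open, the fingers measure 114 mm over their backs; the gripper's body (76 mm by 85 mm) begins 54 mm behind the grasp point. The pads swing forward as they close: fully open they stand 13 mm farther back than shut.
Start: joints at [-1.093, 0.507, -0.238, 1.5, 0.126, 1.149, -0.155], TCP at [0.227, 0.582, 0.239] pointing down, gripper open.
Joint ranges: [-3.08, 3.08], [-0.24, 2.05], [-1.43, 1.35], [0, 2.5], [-1.52, 4.66], [0.17, 1.96], [-2.89, 2.89]. Speed limits (rad/s): [2.39, 2.39, 3.14, 3.14, 3.14, 3.14, 3.14].

### API

Orientations are given as [roll, pitch, yaw] about the fixed x, y, z axes, in that order (R = Rz(yaw) Ry(pitch) Rx(roll)).
In Python, from workcell import ctrl gives the robot as it stands. The module is installed in compiled form; this text tells all that it offers.
- The arm moves only by the tool apply_moves, never from a script. Its argument "plan" is a list of rows, each an object with "claw": the opening, from 0 (shut) to 1 (fully open); "slide": the shift along the tool's x, y, z each as a share of 0.02 m, from -1 to 1, a list of three; "rotation": the turn, a rotation vector about the tool's x, y, z each as a share of 8 degrees, from -1 to 1, a list of three. In form: [{"claw": claw, "slide": [dx, dy, dz], "rotation": [rx, ry, rz]}, ...]. A call has exactly 5 rows; each row shifts and turns the pose as measured when the row begins, along the tool's axes as they then stand; what a row does not reach is not made up. A row lasts 1/10 s, in which the tool goes at most 50 mm and 8.59 degrees, less where a joint would pass 70% of its speed; a pose out of reach is approached as far as the arm can. A call with a number of a shift or a turn outside -1 to 1 is refused whole. A call with a gripper value outside its range is refused whole. The fingers move at their own pace and stop on an object; the grip force is fixed at half the most. Time passes only in rows, so rows that do not move let the fingers close, or fill a call up. It gives the time, the measured TCP pose, the force and the opening at its end, in the units of the state.
- ctrl.get_state(): the state, without advancing time (a new reading comes with each control period).
- ctrl.grab_frame(name): name is "scene" or "top" or "wrist"; returns a dict with "frame" (480x640x3 uint8, blue, green, red), "intrinsics" (3x3 intrinsics, pixels), "extrinsics" (4x4, takes a point from camera to world coordinates); the wrist camera has in their place "tool_from_camera" (4x4, takes a point from camera to tool coordinates, whose origin is the TCP and whose axes are the flange's). Camera axes: x right, y down, z forward; pixel columns grow to the right and rows downward; lengths in m; the calibration is good to about 2 mm. A picture is of the moment at which its call begins: read the wrist's pose just before it. There is no depth.
- ctrl.finish_job(): hands the job in, once; it reports no verdict.
Trained networks look in a picture, given as the dict that the camera call returned (one of the last four; its "shot" number tells which), for a name from the list of things; names that differ only in an ending like _2 or _b are one class to them, and where a whole thing is asked for, a point or a joint stands for the part that bears it (a point fixed in the world has none). Each returns a list of dicts, best first, with "p" (0 to 1); they miss things now and then, are a little off and sometimes report something else, mostly with a low value. They report only what shows in the picture. A call takes as long as a camera call.
- ctrl.spot_in(picture, query): "pixel" ([column, row] in pixels, amid what is visible of it).
The state is a dict: "clock": time; "qpos": joint angles; "qd": joint speeds; "joint_torque": joint torques, N m; "position": TCP position; "orientation": TCP orientation; "wrist_force": force on the tool from outside, world axes, zero at the start; "moment": the same for the moment, N m; "finger_gap": opening from 0.0 (shut) to 1.0 (fully open).
Only numpy, scipy, OpenCV 4.12 (cv2) and the standard library are available. Lean on these libraries where they do the work, as an engineer would, in place of code of your own. Each camera call takes 0.05 s, during which the arm holds its last target. There are 200 camera calls.

### The job

One of the two coasters lies wrong side up, with its cork backing showing. Push it up the sloping front of the laptop stand until it leans there, then tip it back over towards the robot so that it lies flat on the desk in front of the stand with its blue tile face up. Do not disturb the other coaster or the travel mug.

Things in the scene. Friction and masses are not known exactly. Their poses are not given: they have to be found in the camera images.
- coaster_mid (a point): Centre of the coaster to turn over: loose slab 100 x 100 x 9 mm, 0.16 kg, blue tile with cork backing, flat before the stand, edges within 8 degrees of the stand's. Its z points out of the cork: up at first, down at the end. Its near edge pushed, low down, right to the front's foot, it leans at 56 degrees and stays, top edge 83 mm up and 56 mm behind the foot line: draw that back and up.
- other_mid (a point): Centre (half-way up) of the other coaster, same make and size, already right side up (blue tile up), flat on the desk before the same slope, on the other side of the middle. To be left alone.
- stand_foot (a point): Fixed dark wooden laptop stand. This point: middle of the bottom line of its sloping front, at desk height; x points level into the stand, away from the robot, y along the front. The front is 360 mm wide, rising at 45 degrees, then steeper, to a level top 60 mm above the desk that starts 41 mm behind this line. The top is bare to 140 mm behind the line; then a fixed laptop, shut, top 77 mm up.
- mug_mid (a point): Centre (half-way up) of the steel travel mug with black lid, 148 mm tall, 78 mm across, handle out to 72 mm from its axis; upright on the desk at the robot's left, clear of the coasters. To be left alone.

How it is judged:
By the outcome, as a careful person would: the job done as asked, in the order asked, and still so for the second after the job is handed in, with the robot touching nothing.
It also fails if it takes over 42 s, if anything falls off the work surface, if the arm or the gripper's body presses on something with over 40 N, if the wrist force passes 120 N, or if a joint passes its speed limit or range.

## Working session

There is one attempt and no reset: what is moved stays moved. The work goes in short steps, Python scripts to look and compute and a tool call to move; the robot and the scene stay as the last step left them, time stands still between calls to the robot, and variables do not carry over. Pictures are saved under pics/ and viewed, about 8 in all and at most 12, crops included, and the job is handed in when it is done.

Besides the shell and the picture viewer there is one more tool, called after "Emit:" by a JSON object that holds its "api" and its "payload". apply_moves: Moves the arm, as the interface text tells. Its arguments: {"type":"object","properties":{"plan":{"type":"array"}},"required":["plan"]}

```bash
mkdir -p pics
cat > h.py <<'E'
import numpy as np, cv2
from workcell import ctrl
from scipy.spatial.transform import Rotation as R
def ray(f,px,T=None):
    T=f["extrinsics"] if T is None else T
    T=np.array(T);K=np.array(f["intrinsics"])
    d=T[:3,:3]@np.linalg.solve(K,[px[0],px[1],1.]);return T[:3,3],d/np.linalg.norm(d)
def onz(f,px,z,T=None):
    o,d=ray(f,px,T);return o+d*(z-o[2])/d[2]
def tri(rs):
    A=sum(np.eye(3)-np.outer(d,d) for o,d in rs);b=sum((np.eye(3)-np.outer(d,d))@o for o,d in rs);return np.linalg.solve(A,b)
def proj(f,P,T=None):
    T=np.array(f["extrinsics"] if T is None else T);K=np.array(f["intrinsics"])
    c=np.linalg.inv(T)@np.r_[P,1];u=K@c[:3];return u[:2]/u[2]
E
python3 - <<'E'
from h import *
s=ctrl.get_state();print(s)
for n in("scene","top"):
    f=ctrl.grab_frame(n);cv2.imwrite(f"pics/{n}0.png",f["frame"]);np.save(f"{n}.npy",f,allow_pickle=True)
    for q in("coaster_mid","other_mid","stand_foot","mug_mid"):
        for d in ctrl.spot_in(f,q)[:3]:print(n,q,d,onz(f,d["pixel"],.009).round(3))
E
```

```text
{'clock': 0.0, 'qpos': array([-1.09350569,  0.50834298, -0.23750996,  1.50117972,  0.12570077,
        1.14893243, -0.15476604]), 'qd': array([ 1.33105777e-04,  1.50682244e-04,  7.16241881e-04,  6.89607138e-04,
       -3.00468074e-05, -1.32954680e-03,  1.36986139e-03]), 'joint_torque': array([ 1.80057700e-04, -6.20577550e+01, -2.18707457e+00, -2.49657100e+01,
        1.26586636e-02,  1.17509210e-02, -3.31750380e-05]), 'position': array([0.2269449 , 0.58177856, 0.2384098 ]), 'orientation': array([-3.13972029e+00,  5.07571765e-05,  2.76984606e+00]), 'wrist_force': array([-0.63535834, -0.01344091,  0.17766688]), 'moment': array([0.02665409, 0.05228035, 0.00317389]), 'finger_gap': 0.9981065455346634}
scene coaster_mid {'pixel': [196.0, 389.9], 'p': 0.73} [ 0.517 -0.127  0.009]
scene other_mid {'pixel': [265.5, 277.6], 'p': 0.77} [0.505 0.067 0.009]
scene stand_foot {'pixel': [406.7, 386.5], 'p': 0.81} [0.766 0.017 0.009]
scene mug_mid {'pixel': [352.7, 104.7], 'p': 0.6} [0.441 0.496 0.009]
top coaster_mid {'pixel': [481.4, 265.7], 'p': 0.58} [ 0.51  -0.12   0.009]
top coaster_mid {'pixel': [361.8, 268.9], 'p': 0.28} [0.504 0.07  0.009]
top other_mid {'pixel': [360.8, 270.5], 'p': 0.55} [0.502 0.072 0.009]
top stand_foot {'pixel': [400.4, 111.9], 'p': 0.91} [0.767 0.004 0.009]
top mug_mid {'pixel': [131.6, 277.0], 'p': 0.96} [0.491 0.438 0.009]
```

View pics/scene0.png

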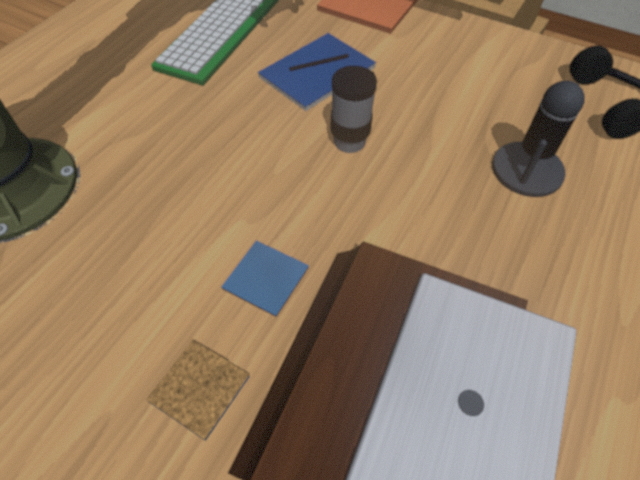

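View pics/top0.png

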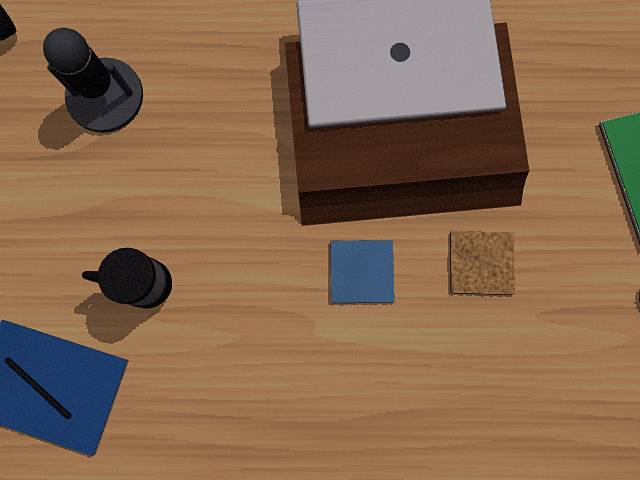

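Run:
```python
from h import *
f=np.load("top.npy",allow_pickle=True).item();g=np.load("scene.npy",allow_pickle=True).item()
img=f["frame"]
# refine foot line: stand front vs desk in top image, blob corners of coasters
hsv=cv2.cvtColor(img,cv2.COLOR_BGR2HSV)
print("cork px", [onz(f,p,.009).round(4) for p in [(450,231),(514,232),(514,295),(450,295)]])
print("blue", [onz(f,p,.009).round(4) for p in [(331,240),(393,240),(394,302),(330,303)]])
a,b=onz(f,(302,225),0),onz(f,(522,206),0);print("foot",a,b,np.linalg.norm(b-a),(a+b)/2,np.degrees(np.arctan2(*(a-b)[[0,1]])))
print("top edge",onz(f,(300,191),.06),onz(f,(527,171),.06))
# scene: corners of cork and foot
print("scene cork",[onz(g,p,.009).round(4) for p in [(194,341),(248,376),(206,437),(149,399)]])
print("foot scene",onz(g,(232,471),0),onz(g,(357,245),.06))
rs=[ray(f,(482,263)),ray(g,(198,389))];print("tri cork",tri(rs))
cv2.imwrite("pics/crop.png",cv2.resize(img[150:310,280:540],None,fx=3,fy=3,interpolation=cv2.INTER_CUBIC))
```

```text
cork px [array([ 0.566 , -0.0722,  0.009 ]), array([ 0.5644, -0.1747,  0.009 ]), array([ 0.4631, -0.1698,  0.009 ]), array([ 0.463 , -0.0689,  0.009 ])]
blue [array([0.5512, 0.1192, 0.009 ]), array([0.5513, 0.0196, 0.009 ]), array([0.4518, 0.0198, 0.009 ]), array([0.45 , 0.121, 0.009])]
foot [0.57759948 0.16629009 0.        ] [ 0.60928742 -0.19261463  0.        ] 0.3603008737022141 [ 0.59344345 -0.01316227  0.        ] -5.04559961728968
top edge [0.61915515 0.16784365 0.06      ] [ 0.65085087 -0.18340242  0.06      ]
scene cork [array([ 0.4716, -0.0722,  0.009 ]), array([ 0.5682, -0.0769,  0.009 ]), array([ 0.5656, -0.1701,  0.009 ]), array([ 0.4695, -0.1682,  0.009 ])]
foot scene [ 0.61596002 -0.186112    0.        ] [0.61442652 0.16019361 0.06      ]
tri cork [ 5.15439971e-01 -1.23743969e-01 -2.15297811e-04]
```

View pics/crop.png

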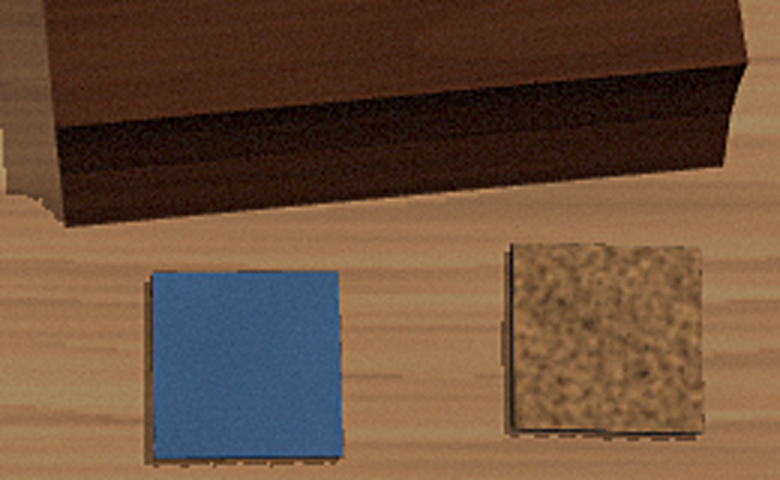

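Emit:
{"api": "apply_moves", "payload": {"plan": [{"claw": 0.6,"slide": [-0.6,-1,0],"rotation": [0,0,-0.66]},{"claw": 0.6,"slide": [-0.6,-1,0],"rotation": [0,0,-0.66]},{"claw": 0.6,"slide": [-0.6,-1,0],"rotation": [0,0,-0.66]},{"claw": 0.6,"slide": [-0.6,-1,0],"rotation": [0,0,-0.66]},{"claw": 0.6,"slide": [-0.6,-1,0],"rotation": [0,0,-0.66]}]}}

```text
clock: 1.0
position: [0.2654, 0.4737, 0.2386]
orientation: [3.14, -0.001, -3.03]
wrist_force: [0.4, -0.4, -0.6]
finger_gap: 0.596
```

Emit:
{"api": "apply_moves", "payload": {"plan": [{"claw": 0.6,"slide": [-0.2,-1,0],"rotation": [0,0,0]},{"claw": 0.6,"slide": [-0.2,-1,0],"rotation": [0,0,0]},{"claw": 0.6,"slide": [-0.2,-1,0],"rotation": [0,0,0]},{"claw": 0.6,"slide": [-0.2,-1,0],"rotation": [0,0,0]},{"claw": 0.6,"slide": [-0.2,-1,0],"rotation": [0,0,0]}]}}

```text
clock: 1.5
position: [0.299, 0.372, 0.2389]
orientation: [3.139, 0.0, -3.028]
wrist_force: [0.3, 0.4, 0.2]
finger_gap: 0.599
```

Emit:
{"api": "apply_moves", "payload": {"plan": [{"claw": 0.6,"slide": [-0.2,-1,0],"rotation": [0,0,0.18]},{"claw": 0.6,"slide": [-0.2,-1,0],"rotation": [0,0,0]},{"claw": 0.6,"slide": [-0.2,-1,0],"rotation": [0,0,0]},{"claw": 0.6,"slide": [-0.2,-1,0],"rotation": [0,0,0]},{"claw": 0.6,"slide": [-0.2,-1,0],"rotation": [0,0,0]}]}}

```text
clock: 2.0
position: [0.3294, 0.2702, 0.2396]
orientation: [3.138, 0.003, -3.055]
wrist_force: [0.8, -0.2, 0.1]
finger_gap: 0.598
```

Emit:
{"api": "apply_moves", "payload": {"plan": [{"claw": 0.6,"slide": [-0.2,-1,0],"rotation": [0,0,0]},{"claw": 0.6,"slide": [-0.2,-1,0],"rotation": [0,0,0]},{"claw": 0.6,"slide": [-0.2,-1,0],"rotation": [0,0,0]},{"claw": 0.6,"slide": [-0.2,-1,0],"rotation": [0,0,0]},{"claw": 0.6,"slide": [-0.2,-1,0],"rotation": [0,0,0]}]}}

```text
clock: 2.5
position: [0.3591, 0.1684, 0.2404]
orientation: [3.136, 0.006, -3.054]
wrist_force: [-0.1, -0.4, -0.8]
finger_gap: 0.602
```

Emit:
{"api": "apply_moves", "payload": {"plan": [{"claw": 0.6,"slide": [-0.2,-1,0],"rotation": [0,0,0]},{"claw": 0.6,"slide": [-0.2,-1,0],"rotation": [0,0,0]},{"claw": 0.6,"slide": [-0.2,-1,0],"rotation": [0,0,0]},{"claw": 0.6,"slide": [-0.2,-1,0],"rotation": [0,0,0]},{"claw": 0.6,"slide": [-0.2,-1,0],"rotation": [0,0,0]}]}}

```text
clock: 3.0
position: [0.3889, 0.0665, 0.2413]
orientation: [3.136, 0.009, -3.054]
wrist_force: [0.2, -0.2, 0.8]
finger_gap: 0.598
```

Emit:
{"api": "apply_moves", "payload": {"plan": [{"claw": 0.6,"slide": [-0.2,-1,0.5],"rotation": [0,0,0]},{"claw": 0.6,"slide": [-0.2,-1,0.5],"rotation": [0,0,0]},{"claw": 0.6,"slide": [-0.2,-1,0.5],"rotation": [0,0,0]},{"claw": 0.6,"slide": [-0.2,-1,0.5],"rotation": [0,0,0]},{"claw": 0.6,"slide": [-0.2,-1,0.5],"rotation": [0,0,0]}]}}

```text
clock: 3.5
position: [0.4207, -0.035, 0.192]
orientation: [3.136, 0.017, -3.054]
wrist_force: [-0.8, -0.1, 0.4]
finger_gap: 0.6
```

Emit:
{"api": "apply_moves", "payload": {"plan": [{"claw": 0.6,"slide": [0,-0.93,0.7],"rotation": [0.04,0.12,0]},{"claw": 0.6,"slide": [0,-0.93,0.7],"rotation": [0,0.02,0]},{"claw": 0.6,"slide": [0,-0.93,0.7],"rotation": [0,0.02,0]},{"claw": 0.6,"slide": [0,-0.93,0.7],"rotation": [0,0.02,0]},{"claw": 0.6,"slide": [0,-0.93,0.7],"rotation": [0,0.02,0]}]}}

```text
clock: 4.0
position: [0.4313, -0.1318, 0.1209]
orientation: [-3.14, -0.007, -3.053]
wrist_force: [0.2, 0.4, -0.6]
finger_gap: 0.597
```

Run:
```python
from h import *
s=ctrl.get_state();print(s["position"],s["orientation"],s["qpos"])
f=ctrl.grab_frame("wrist");cv2.imwrite("pics/w1.png",f["frame"])
W=np.eye(4);W[:3,:3]=R.from_euler("xyz",s["orientation"]).as_matrix();W[:3,3]=s["position"]
T=W@np.array(f["tool_from_camera"]);np.save("w1.npy",dict(f=f,T=T),allow_pickle=True)
d=ctrl.spot_in(f,"coaster_mid");print(d,[onz(f,x["pixel"],.009,T) for x in d[:1]])
for P in [(.463,-.0689,.009),(.463,-.17,.009),(.566,-.072,.009),(.593,-.013,0),(.6093,-.1926,0)]:print(P,proj(f,P,T).round())
```

```text
[ 0.43128482 -0.13179011  0.12088887] [-3.13994928 -0.00671563 -3.05297256] [ 0.25868244  0.39512015 -0.02642481  2.10076521  0.02284864  0.6518048
  1.87547888]
[{'pixel': [312.7, 342.5], 'p': 0.64}] [array([ 0.5108067 , -0.12809232,  0.009     ])]
(0.463, -0.0689, 0.009) [400. 291.]
(0.463, -0.17, 0.009) [260. 280.]
(0.566, -0.072, 0.009) [376. 408.]
(0.593, -0.013, 0) [439. 432.]
(0.6093, -0.1926, 0) [227. 432.]
```

View pics/w1.png

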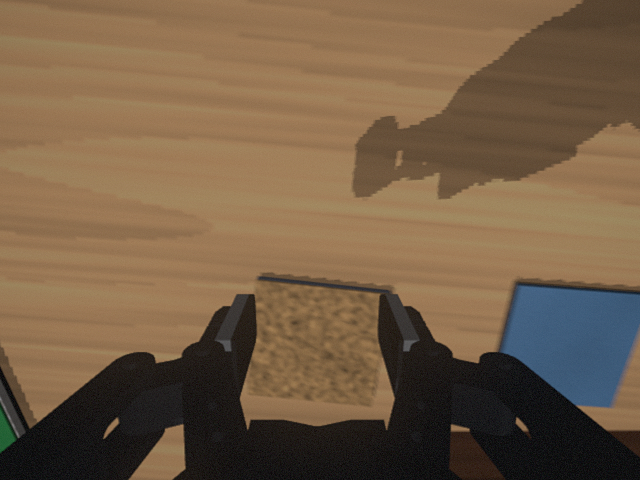

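Emit:
{"api": "apply_moves", "payload": {"plan": [{"claw": 0.5,"slide": [0,0.1,1],"rotation": [0,-0.05,0]},{"claw": 0.5,"slide": [0,0,1],"rotation": [0,0,0]},{"claw": 0.5,"slide": [0,0,1],"rotation": [0,0,0]},{"claw": 0.5,"slide": [0,0,1],"rotation": [0,0,0]},{"claw": 0.5,"slide": [0,0,0.8],"rotation": [0,0,0]}]}}

```text
clock: 4.6
position: [0.4341, -0.1293, 0.0254]
orientation: [-3.139, 0.007, -3.056]
wrist_force: [0.3, 0.4, -1.0]
finger_gap: 0.504
```

Emit:
{"api": "apply_moves", "payload": {"plan": [{"claw": 0.5,"slide": [0,0,0.2],"rotation": [0,0,0]},{"claw": 0.5,"slide": [0,0,0.1],"rotation": [0,0,0]},{"claw": 0.5,"slide": [0,0,0.1],"rotation": [0,0,0]},{"claw": 0.5,"slide": [0,0,0],"rotation": [0,0,0]},{"claw": 0.5,"slide": [0,0,0],"rotation": [0,0,0]}]}}

```text
clock: 5.1
position: [0.4353, -0.1273, 0.0185]
orientation: [-3.139, 0.009, -3.054]
wrist_force: [-0.3, 0.2, -0.5]
finger_gap: 0.503
```

Emit:
{"api": "apply_moves", "payload": {"plan": [{"claw": 0.5,"slide": [0,0,0.2],"rotation": [0,0.06,0]},{"claw": 0.5,"slide": [0,0,0.15],"rotation": [0,0,0]},{"claw": 0.5,"slide": [0,0,0.1],"rotation": [0,0,0]},{"claw": 0.5,"slide": [0,0,0],"rotation": [0,0,0]},{"claw": 0.5,"slide": [0,0,0],"rotation": [0,0,0]}]}}

```text
clock: 5.6
position: [0.436, -0.1276, 0.0096]
orientation: [-3.139, 0.001, -3.055]
wrist_force: [0.8, -0.3, -0.6]
finger_gap: 0.501
```

Run:
```python
from h import *
s=ctrl.get_state();print(s["position"],s["wrist_force"])
f=ctrl.grab_frame("scene");i=f["frame"];cv2.imwrite("pics/s2.png",cv2.resize(i[280:480,60:320],None,fx=3,fy=3,interpolation=cv2.INTER_CUBIC))
```

```text
[ 0.43595509 -0.12758559  0.00959321] [ 0.79362407 -0.33870904 -0.62355421]
```

View pics/s2.png

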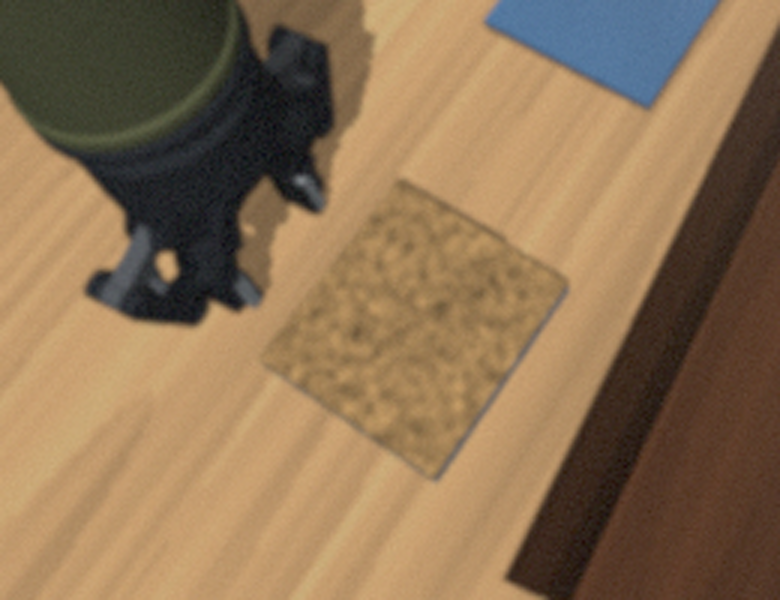

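Emit:
{"api": "apply_moves", "payload": {"plan": [{"claw": 0.5,"slide": [0,0,0.12],"rotation": [0,0,0]},{"claw": 0.5,"slide": [0,0,0],"rotation": [0,0,0]},{"claw": 0.5,"slide": [0,0,0],"rotation": [0,0,0]},{"claw": 0.5,"slide": [0,0,0],"rotation": [0,0,0]},{"claw": 0.5,"slide": [0,0,0],"rotation": [0,0,0]}]}}

```text
clock: 6.15
position: [0.4359, -0.1276, 0.0071]
orientation: [-3.139, 0.002, -3.055]
wrist_force: [-0.5, -0.6, 0.2]
finger_gap: 0.496
```

Emit:
{"api": "apply_moves", "payload": {"plan": [{"claw": 0.5,"slide": [0,0,0.1],"rotation": [0,0,0]},{"claw": 0.5,"slide": [0,0,0],"rotation": [0,0,0]},{"claw": 0.5,"slide": [0,0,0],"rotation": [0,0,0]},{"claw": 0.5,"slide": [0,0,0],"rotation": [0,0,0]},{"claw": 0.5,"slide": [0,0,0],"rotation": [0,0,0]}]}}

```text
clock: 6.65
position: [0.4363, -0.1278, 0.0065]
orientation: [-3.138, 0.003, -3.055]
wrist_force: [1.1, 0.1, -0.4]
finger_gap: 0.5
```

Emit:
{"api": "apply_moves", "payload": {"plan": [{"claw": 0.5,"slide": [-0.5,0,0],"rotation": [0,0,0]},{"claw": 0.5,"slide": [-0.5,0,0],"rotation": [0,0,0]},{"claw": 0.5,"slide": [-0.5,0,0],"rotation": [0,0,0]},{"claw": 0.5,"slide": [-0.5,0,0],"rotation": [0,0,0]},{"claw": 0.5,"slide": [-0.5,0,0],"rotation": [0,0,0]}]}}

```text
clock: 7.15
position: [0.4756, -0.1241, 0.0061]
orientation: [3.142, -0.023, -3.058]
wrist_force: [-18.5, -1.6, 27.1]
finger_gap: 0.504
```

Emit:
{"api": "apply_moves", "payload": {"plan": [{"claw": 0.5,"slide": [0,0,-0.15],"rotation": [0,-0.1,0]},{"claw": 0.5,"slide": [0,0,-0.05],"rotation": [0,-0.05,0]},{"claw": 0.5,"slide": [-0.2,0,0],"rotation": [0,0,0]},{"claw": 0.5,"slide": [-0.3,0,0],"rotation": [0,0,0]},{"claw": 0.5,"slide": [-0.3,0,0],"rotation": [0,0,0]}]}}

```text
clock: 7.65
position: [0.4939, -0.1223, 0.01]
orientation: [3.141, -0.003, -3.058]
wrist_force: [-3.8, -1.3, 1.9]
finger_gap: 0.5
```

Emit:
{"api": "apply_moves", "payload": {"plan": [{"claw": 0.5,"slide": [-0.3,0,0.05],"rotation": [0,0,0]},{"claw": 0.5,"slide": [-0.3,0,0],"rotation": [0,0,0]},{"claw": 0.5,"slide": [-0.3,0,0],"rotation": [0,0,0]},{"claw": 0.5,"slide": [-0.3,0,0],"rotation": [0,0,0]},{"claw": 0.5,"slide": [-0.3,0,0],"rotation": [0,0,0]}]}}

```text
clock: 8.15
position: [0.5189, -0.1192, 0.007]
orientation: [3.139, -0.02, -3.058]
wrist_force: [-18.0, -1.7, 12.1]
finger_gap: 0.497
```

Run:
```python
from h import *
f=ctrl.grab_frame("scene");i=f["frame"];cv2.imwrite("pics/s3.png",cv2.resize(i[260:480,80:370],None,fx=2.7,fy=2.7,interpolation=cv2.INTER_CUBIC))
```

```text
(no output)
```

View pics/s3.png

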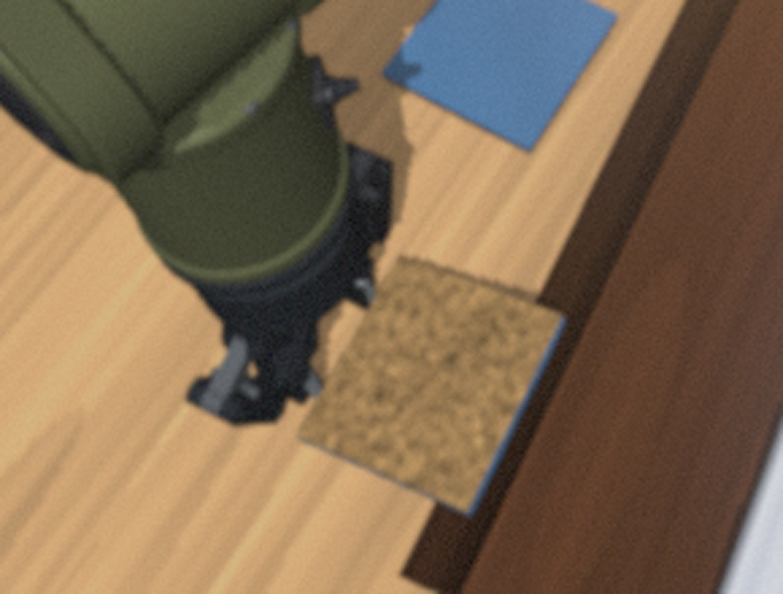

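Emit:
{"api": "apply_moves", "payload": {"plan": [{"claw": 0.5,"slide": [-0.35,0,-0.08],"rotation": [0,-0.1,0]},{"claw": 0.5,"slide": [-0.35,0,-0.03],"rotation": [0,-0.03,0]},{"claw": 0.5,"slide": [-0.35,0,0],"rotation": [0,-0.03,0]},{"claw": 0.5,"slide": [-0.35,0,0],"rotation": [0,-0.03,0]},{"claw": 0.5,"slide": [-0.35,0,0],"rotation": [0,-0.03,0]}]}}

```text
clock: 8.7
position: [0.5191, -0.1192, 0.0065]
orientation: [3.132, -0.059, -3.062]
wrist_force: [-21.4, -0.7, 26.3]
finger_gap: 0.497
```

Emit:
{"api": "apply_moves", "payload": {"plan": [{"claw": 0.5,"slide": [0.1,0,-0.2],"rotation": [0,-0.2,0]},{"claw": 0.5,"slide": [0,0,-0.1],"rotation": [0,-0.2,0]},{"claw": 0.5,"slide": [0,0,0],"rotation": [0,0,0]},{"claw": 0.5,"slide": [0,0,0],"rotation": [0,0,0]},{"claw": 0.5,"slide": [0,0,0],"rotation": [0,0,0]}]}}

```text
clock: 9.2
position: [0.519, -0.1193, 0.0125]
orientation: [3.132, -0.003, -3.062]
wrist_force: [-3.3, -1.8, 2.7]
finger_gap: 0.497
```

Emit:
{"api": "apply_moves", "payload": {"plan": [{"claw": 0.5,"slide": [-0.3,0,0.13],"rotation": [0,0,0]},{"claw": 0.5,"slide": [-0.6,0,0],"rotation": [0,-0.05,0]},{"claw": 0.5,"slide": [-0.6,0,0],"rotation": [0,-0.05,0]},{"claw": 0.5,"slide": [-0.6,0,-0.02],"rotation": [0,-0.05,0]},{"claw": 0.5,"slide": [-0.6,0,-0.02],"rotation": [0,-0.05,0]}]}}

```text
clock: 9.7
position: [0.5683, -0.1151, 0.0091]
orientation: [3.13, 0.01, -3.063]
wrist_force: [-1.4, -0.2, -1.2]
finger_gap: 0.504
```

Run:
```python
from h import *
s=ctrl.get_state();print(s["position"],s["orientation"],s["wrist_force"])
f=ctrl.grab_frame("scene");i=f["frame"];cv2.imwrite("pics/s4.png",cv2.resize(i[260:480,80:370],None,fx=2.7,fy=2.7,interpolation=cv2.INTER_CUBIC))
```

```text
[ 0.56834124 -0.11508456  0.00908282] [ 3.12991096  0.01014001 -3.06343344] [-1.42049681 -0.2358245  -1.23219695]
```

View pics/s4.png

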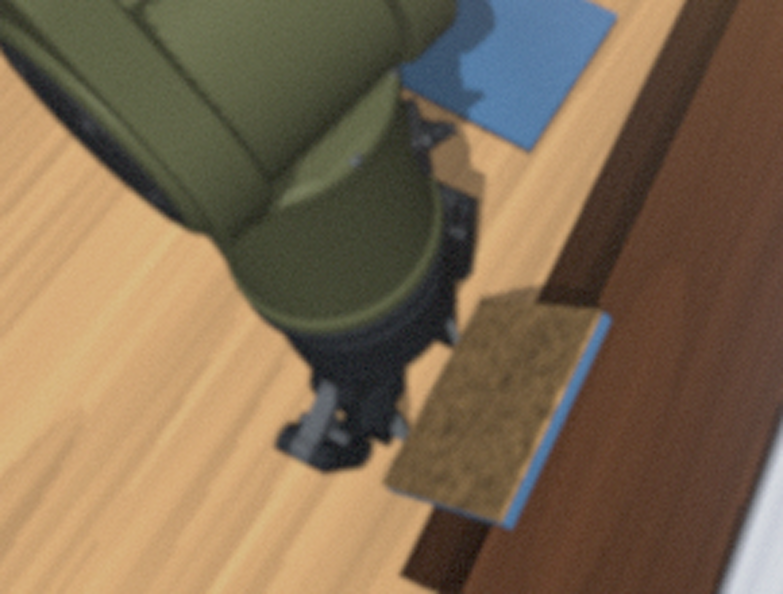

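Emit:
{"api": "apply_moves", "payload": {"plan": [{"claw": 0.5,"slide": [-0.3,0,0],"rotation": [0.07,0.05,0]},{"claw": 0.5,"slide": [-0.3,0,0],"rotation": [0,0,0]},{"claw": 0.5,"slide": [-0.2,0,0],"rotation": [0,0,0]},{"claw": 0.5,"slide": [-0.1,0,0],"rotation": [0,0,0]},{"claw": 0.5,"slide": [0,0,0],"rotation": [0,0,0]}]}}

```text
clock: 10.25
position: [0.5863, -0.1135, 0.0095]
orientation: [3.141, -0.004, -3.062]
wrist_force: [-0.4, 0.4, 3.4]
finger_gap: 0.497
```

Emit:
{"api": "apply_moves", "payload": {"plan": [{"claw": 0.5,"slide": [-0.15,0,0],"rotation": [0,0,0]},{"claw": 0.5,"slide": [-0.15,0,0],"rotation": [0,0,0]},{"claw": 0.5,"slide": [0,0,0],"rotation": [0,0,0]},{"claw": 0.5,"slide": [0,0,0],"rotation": [0,0,0]},{"claw": 0.5,"slide": [0,0,0],"rotation": [0,0,0]}]}}

```text
clock: 10.75
position: [0.5864, -0.1135, 0.0097]
orientation: [3.14, -0.016, -3.062]
wrist_force: [-2.2, 0.5, 0.3]
finger_gap: 0.5
```

Run:
```python
from h import *
f=ctrl.grab_frame("scene");i=f["frame"];cv2.imwrite("pics/s5.png",cv2.resize(i[260:480,100:390],None,fx=2.7,fy=2.7,interpolation=cv2.INTER_CUBIC))
F=np.array([.593,-.013]);S=np.array([.996,.088]);T=np.array([-.088,.996])
for t in(-.05,-.15):
    p=F+.056*S+t*T;q=(proj(f,np.r_[p,.083])-[100,260])*2.7;p=F+t*T;print(q.round(),((proj(f,np.r_[p,0])-[100,260])*2.7).round())
```

```text
[560. 312.] [464. 323.]
[460. 527.] [368. 511.]
```

View pics/s5.png

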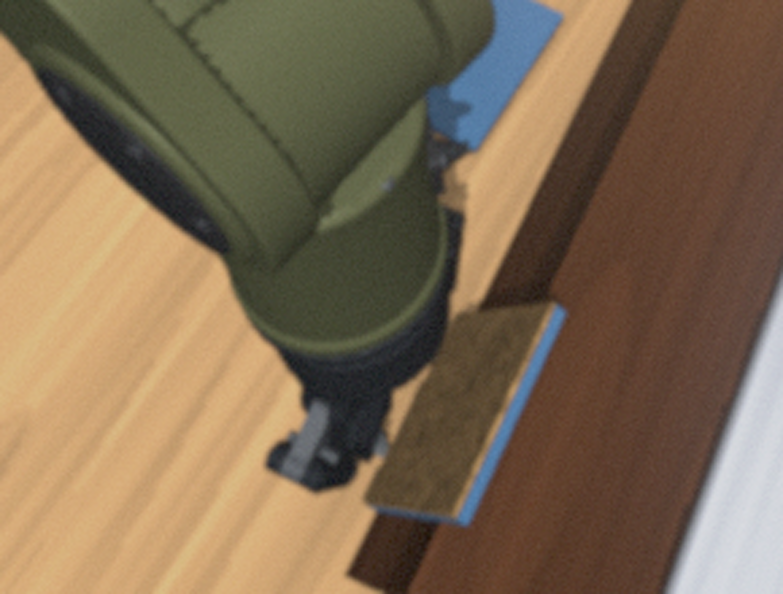

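Emit:
{"api": "apply_moves", "payload": {"plan": [{"claw": 0.5,"slide": [0.8,0,0],"rotation": [0,-0.1,0]},{"claw": 0.5,"slide": [0.8,0,-0.1],"rotation": [0,0,0]},{"claw": 0.5,"slide": [0.7,0,-0.5],"rotation": [0,0,0]},{"claw": 0.5,"slide": [0,0,-1],"rotation": [0,0,0]},{"claw": 0.5,"slide": [0,0,-1],"rotation": [0,0,0]}]}}

```text
clock: 11.3
position: [0.5417, -0.1165, 0.0608]
orientation: [3.139, 0.002, -3.062]
wrist_force: [0.5, -0.2, -0.4]
finger_gap: 0.504
```

Emit:
{"api": "apply_moves", "payload": {"plan": [{"claw": 0.5,"slide": [0,0,-1],"rotation": [0,0,0]},{"claw": 0.5,"slide": [0,0,-1],"rotation": [0,0,0]},{"claw": 0.5,"slide": [0,0,-1],"rotation": [0,0,0]},{"claw": 0.5,"slide": [0,0,-0.5],"rotation": [0,0,0]},{"claw": 0.5,"slide": [0,0,0],"rotation": [0,0,0]}]}}

```text
clock: 11.8
position: [0.5466, -0.1168, 0.1368]
orientation: [3.141, 0.014, -3.061]
wrist_force: [-0.0, -0.3, -1.1]
finger_gap: 0.499
```

Emit:
{"api": "apply_moves", "payload": {"plan": [{"claw": 0.5,"slide": [-1,0,0],"rotation": [0,0.1,0]},{"claw": 0.5,"slide": [-1,0,0],"rotation": [0,0,0]},{"claw": 0.5,"slide": [-1,0,0],"rotation": [0,0,0]},{"claw": 0.5,"slide": [-1,0,0],"rotation": [0,0,0]},{"claw": 0.5,"slide": [-1,0,0],"rotation": [0,0,0]}]}}

```text
clock: 12.3
position: [0.6469, -0.109, 0.1325]
orientation: [3.141, -0.005, -3.063]
wrist_force: [-0.1, -0.4, 0.9]
finger_gap: 0.499
```

Emit:
{"api": "apply_moves", "payload": {"plan": [{"claw": 0.5,"slide": [-1,0,0],"rotation": [0,0,0]},{"claw": 0.5,"slide": [-0.8,0,0],"rotation": [0,0,0]},{"claw": 0.5,"slide": [0,0,0],"rotation": [0,0,0]},{"claw": 0.5,"slide": [0,0,0],"rotation": [0,0,0]},{"claw": 0.5,"slide": [0,0,0],"rotation": [0,0,0]}]}}

```text
clock: 12.8
position: [0.6843, -0.1046, 0.1244]
orientation: [3.139, -0.011, -3.061]
wrist_force: [0.1, 0.0, 0.1]
finger_gap: 0.5
```

Run:
```python
from h import *
f=ctrl.grab_frame("scene");i=f["frame"];cv2.imwrite("pics/s6.png",cv2.resize(i[240:480,100:400],None,fx=2.5,fy=2.5,interpolation=cv2.INTER_CUBIC))
```

```text
(no output)
```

View pics/s6.png

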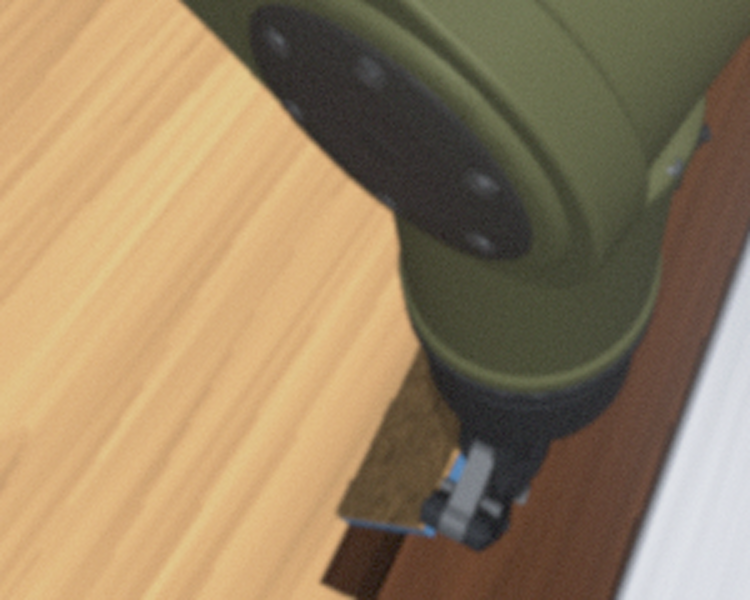

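Emit:
{"api": "apply_moves", "payload": {"plan": [{"claw": 0.5,"slide": [0,0,0.8],"rotation": [0,-0.07,0]},{"claw": 0.5,"slide": [0,0,0.8],"rotation": [0,0,0]},{"claw": 0.5,"slide": [0,0,0.6],"rotation": [0,0,0]},{"claw": 0.5,"slide": [0,0,0.2],"rotation": [0,0,0]},{"claw": 0.5,"slide": [0,0,0],"rotation": [0,0,0]}]}}

```text
clock: 13.35
position: [0.682, -0.1058, 0.0763]
orientation: [3.14, -0.0, -3.063]
wrist_force: [0.7, 0.2, 0.1]
finger_gap: 0.5
```

Emit:
{"api": "apply_moves", "payload": {"plan": [{"claw": 0.5,"slide": [0.5,0,0],"rotation": [0,0,0]},{"claw": 0.5,"slide": [0.35,0,-0.1],"rotation": [0,0,0]},{"claw": 0.5,"slide": [0.35,0,-0.25],"rotation": [0,0,0]},{"claw": 0.5,"slide": [0.35,0,-0.22],"rotation": [0,0,0]},{"claw": 0.5,"slide": [0.35,0,-0.18],"rotation": [0,0,0]}]}}

```text
clock: 13.85
position: [0.6441, -0.1089, 0.0944]
orientation: [3.14, 0.004, -3.063]
wrist_force: [0.1, 0.2, 0.1]
finger_gap: 0.502
```

Run:
```python
from h import *
f=ctrl.grab_frame("scene");i=f["frame"];cv2.imwrite("pics/s7.png",cv2.resize(i[240:480,100:400],None,fx=2.5,fy=2.5,interpolation=cv2.INTER_CUBIC))
```

```text
(no output)
```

View pics/s7.png

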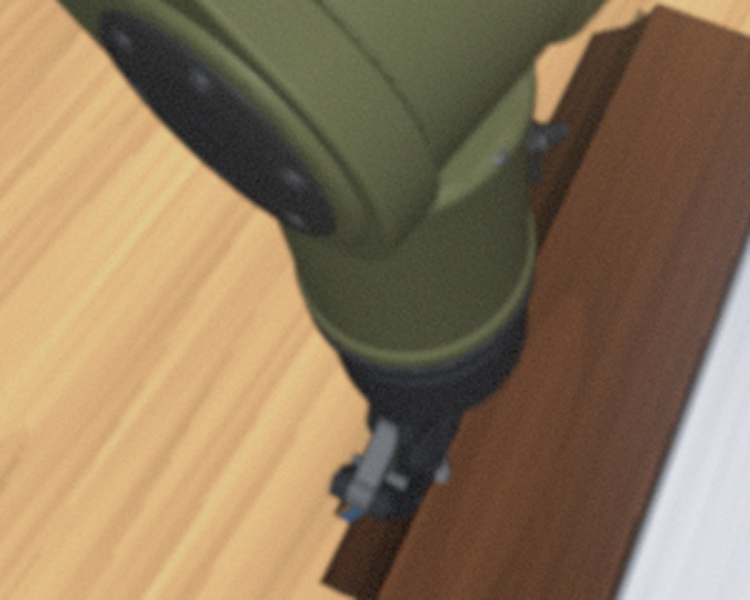

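Emit:
{"api": "apply_moves", "payload": {"plan": [{"claw": 0.5,"slide": [0.35,0,-0.05],"rotation": [0,0,0]},{"claw": 0.5,"slide": [0.35,0,-0.05],"rotation": [0,0,0]},{"claw": 0.5,"slide": [0.35,0,0],"rotation": [0,0,0]},{"claw": 0.5,"slide": [0.35,0,0],"rotation": [0,0,0]},{"claw": 0.5,"slide": [0.35,0,0],"rotation": [0,0,0]}]}}

```text
clock: 14.4
position: [0.6058, -0.1122, 0.0977]
orientation: [3.141, 0.005, -3.063]
wrist_force: [0.3, 0.7, 0.2]
finger_gap: 0.499
```

Emit:
{"api": "apply_moves", "payload": {"plan": [{"claw": 0.5,"slide": [0.35,0,0],"rotation": [0,0,0]},{"claw": 0.5,"slide": [0.35,0,0],"rotation": [0,0,0]},{"claw": 0.5,"slide": [0.35,0,0],"rotation": [0,0,0]},{"claw": 0.5,"slide": [0.35,0,0.1],"rotation": [0,0,0]},{"claw": 0.5,"slide": [0.35,0,0.1],"rotation": [0,0,0]}]}}

```text
clock: 14.9
position: [0.5676, -0.1152, 0.0932]
orientation: [3.141, 0.004, -3.063]
wrist_force: [0.9, -0.0, 0.7]
finger_gap: 0.503
```

Run:
```python
from h import *
s=ctrl.get_state();print(s["position"])
f=ctrl.grab_frame("scene");i=f["frame"];h=ctrl.grab_frame("wrist")["frame"];t=ctrl.grab_frame("top")["frame"]
z=cv2.resize(i[240:480,60:380],(400,300));cv2.imwrite("pics/s8.png",np.vstack([np.hstack([z,cv2.resize(h,(400,300))]),np.hstack([cv2.resize(t[100:370,280:640],(400,300)),cv2.resize(t,(400,300))])]))
```

```text
[ 0.56760346 -0.11517977  0.09321484]
```

View pics/s8.png

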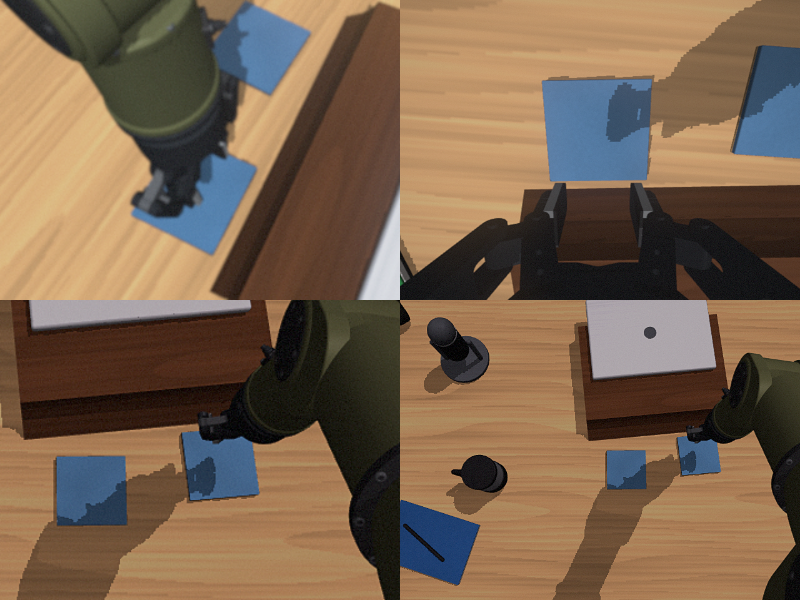

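Emit:
{"api": "apply_moves", "payload": {"plan": [{"claw": 0.5,"slide": [0,0,-1],"rotation": [0,0,0]},{"claw": 0.5,"slide": [0,0,-1],"rotation": [0,0,0]},{"claw": 0.5,"slide": [0,0,-1],"rotation": [0,0,0]},{"claw": 0.5,"slide": [0,0,-1],"rotation": [0,0,0]},{"claw": 0.5,"slide": [0,0,0],"rotation": [0,0,0]}]}}

```text
clock: 15.55
position: [0.5691, -0.1148, 0.1755]
orientation: [3.14, 0.004, -3.063]
wrist_force: [0.1, 0.5, 0.2]
finger_gap: 0.499
```

Run:
```python
from h import *
f=ctrl.grab_frame("scene");t=ctrl.grab_frame("top")
for n,g in(("scene",f),("top",t)):
    m=cv2.inRange(cv2.cvtColor(g["frame"],cv2.COLOR_BGR2HSV),(95,90,30),(125,255,255))
    for c in cv2.findContours(m,0,2)[0]:
        if cv2.contourArea(c)>1200:
            r=cv2.minAreaRect(c);print(n,r,onz(g,r[0],.009).round(3))
    print(n,[(d["pixel"],d["p"]) for d in ctrl.spot_in(g,"mug_mid")[:1]])
cv2.imwrite("pics/end.png",np.hstack([cv2.resize(f["frame"],(400,300)),cv2.resize(t["frame"],(400,300))]))
```

```text
scene ((214.9000244140625, 392.70001220703125), (72.00138854980469, 77.36795043945312), 26.56505012512207) [ 0.542 -0.118  0.009]
scene ((267.0000305175781, 278.0000305175781), (59.92662048339844, 57.24333572387695), 26.56505012512207) [0.507 0.067 0.009]
scene ((317.25433349609375, 68.83452606201172), (51.590309143066406, 103.7862319946289), 60.524105072021484) [0.321 0.561 0.009]
scene [([352.4, 107.4], 0.66)]
top ((47.900001525878906, 387.3000183105469), (131.55075073242188, 101.8253402709961), 18.434947967529297) [0.318 0.56  0.009]
top ((362.0, 271.5), (61.0, 62.0), 90.0) [0.5   0.07  0.009]
top ((477.92626953125, 246.6885223388672), (61.29269790649414, 63.827693939208984), 84.80557250976562) [ 0.54  -0.116  0.009]
top [([130.9, 276.9], 0.58)]
```

View pics/end.png

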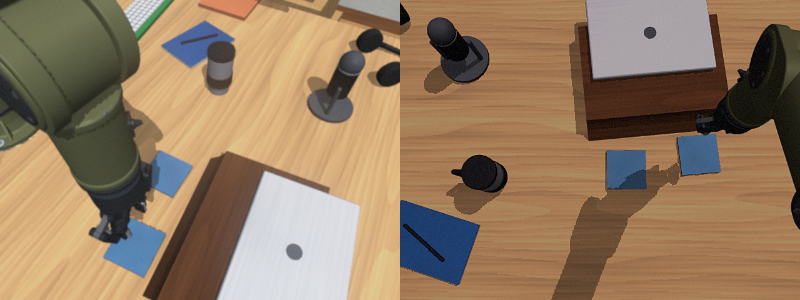

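```bash
python3 -c "
from workcell import ctrl;print(ctrl.finish_job())"
```

```text
the job is handed in; nothing more can be done
None
```

The cork-up coaster now lies flat on the desk in front of the stand with its blue tile up, and the job was handed in at about 15.7 s. I pushed its near edge to the foot of the slope with the spread fingertips until it leaned there. Then I hooked the fingertips behind its top edge, drew it back and up, and let it fall towards the robot.

**Last checks, before hand-in:**
- **Turned coaster:** both cameras put its centre near (0.54, −0.117), square to the stand, with its far edge about 12 mm from the foot line.
- **Other coaster:** the two cameras gave (0.500, 0.070) and (0.507, 0.067), unchanged within about 3 mm.
- **Mug:** its position in both pictures was unchanged within about 3 pixels.
- **Gripper:** raised about 80 mm and touching nothing.

**Problem on the way:** partway through the push the fingertips pressed on the desk, with up to about 27 N vertical on the wrist in the readings, and the push stalled once. I raised them a few millimetres and it then went cleanly. That is below the 40 N and 120 N limits, but I only saw the force at the end of each move.

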